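# Start the pump channel that holds the vial

## Task

Take the round-handled stylus from its stand and use its tip to press down the raised end of the rocker of the one pump channel whose seat holds a capped vial, so that this rocker goes fully over. Keep fingers off that channel, leave the other three rockers as they are, then put the stylus back down into its own stand, upright and seated on its collar, and let go.

Things in the scene. Friction and masses are not known exactly. Their poses are not given: they have to be found in the camera images.
- stylus: Upright hand tool, 135 mm, some 60 g: steel rod 8 mm thick, flat round collar 40 mm across, round grey handle 16 mm thick with two thin black bands. Origin: rod's lower end (working tip); +z up along the rod: collar 70 to 75 mm, handle 75 to 135 mm from the tip. Starts upright, hanging by its collar on its stand. The other, alike stand holds a scraper with a flat white handle 44 mm wide: leave it.
- stand_mouth (a point): Centre of the hole mouth on the top face of the stylus's own stand: a fixed white block 60 x 60 mm, 85 mm high, with an upright round through-hole 22 mm wide, chamfered 4 mm at the mouth. The point is 85 mm above the table. With the stylus seated its collar lies on the top face and its tip is 70 mm below this point.
- run_channel: Fixed white module 122 x 38.5 x 40 mm, one of four side by side, 40 mm apart, in the grey pump controller; the only one with a capped vial in its round seat (34 mm to +x; cap top at z 83 mm). Origin: centre of its underside, 20 mm above the table; +x from rocker to seat, away from the robot within 15 degrees; +y along the row. Black rocker 52 (x) x 26 x 8 mm, axis along y at x -27, z 52 mm.
- run_pad (a point): The place to press: point on the top face of the run channel's rocker, midway across it, 18 mm from the tipping axis towards the end nearer the robot, which is raised at the start. It moves with the rocker: 81 mm above the table at joint value 0, about 10 mm lower when fully over.
- run_rocker (a joint): Angle of the run channel's rocker, rad: 0 = off, end nearer the robot raised (as at the start, within 0.04); grows as that end is pressed down, to 0.56 = on, fully over, at a hard stop. No spring: it stays where it is left. About 2 N at the pad moves it.
- idle_rocker_a (a joint): Angle of one of the three other, identical rockers (a channel with an empty seat), same sense: 0 = off, as at the start, 0.56 = on.
- idle_rocker_b (a joint): Angle of one of the three other, identical rockers (a channel with an empty seat), same sense: 0 = off, as at the start, 0.56 = on.
- idle_rocker_c (a joint): Angle of one of the three other, identical rockers (a channel with an empty seat), same sense: 0 = off, as at the start, 0.56 = on.
Things that resemble listed ones, but are neither listed nor needed, are in the scene too. Leave any green look-alike of the stylus alone.

How it is judged:
By the outcome, as a careful person would: the job done as asked, in the order asked, and still so for the second after the job is handed in, with the robot touching nothing.
It also fails if it takes over 51 s, if anything falls off the work surface, if the arm or the gripper's body presses on something with over 40 N, if the wrist force passes 120 N, or if a joint passes its speed limit or range.

## Robot

A 6-joint arm with a two-finger parallel gripper is mounted at the origin on the work surface. World frame = base frame: x ahead of the robot, y to its left, z up, the work surface at z = 0. Lengths are in mm, angles in rad, forces in N, time in s.
With the tool pointing down it reaches from about 325 to 900 mm from the base axis. Payload 3.5 kg.
Tool frame: the origin (TCP) lies at the very end of the fingers, on their centre line; the grasp point (between the pads) lies 19 mm behind it; z points along the fingers, y is the direction in which the jaws open and shut (so a half turn about z gives the same grasp; the last joint's range is limited). The gripper opens to 85 mm and grips with 20 to 120 N. Pads are 22 mm wide; open, the fingers measure 114 mm over their backs; the gripper's body (76 mm by 85 mm) begins 54 mm behind the grasp point. The pads swing forward as they close: fully open they stand 13 mm farther back than shut.
Start: joints at [-1.271, 0.276, -0.026, 1.268, 0, 1.467], TCP at [244.985, -574.982, 195.513] pointing down, gripper open.
Joint ranges: [-3.12, 3.12], [-0.85, 1.88], [-1.08, 1.24], [-1.95, 2.15], [-1.57, 1.53], [-3.14, 3.14]. Speed limits (rad/s): [2.57, 2.57, 3.14, 3.14, 3.14, 3.14].

## Interface

Orientations are given as a 3x3 rotation matrix whose columns are the frame's x, y, z axes.
In Python, from rig import get_state, get_image, get_calibration, close_job, search_frame, regions_of, landmark_of gives the robot as it stands.
- The arm moves only by the shell command python3 -m jog 'ROWS' [FORCE]. ROWS is JSON, a list of rows, each a list of 3 entries, a list of its own where there are three numbers: the shift along the tool's x, y, z in mm, then the turn about the tool's z in rad, then the opening, from 0 (shut) to 1 (fully open). A call has 1 to 12 rows; each row shifts and turns the commanded pose from where the row before left it, along the tool's axes as they then stand; what a row does not reach is not made up. A row lasts 1/10 s, in which the tool goes at most 50 mm and 8.59 degrees, less where a joint would pass 70% of its speed; a pose out of reach is approached as far as the arm can. A call with a gripper value outside its range is refused whole. The fingers move at their own pace and stop on an object; FORCE is the grip in N (left out, the last holds). Time passes only in rows, so rows that do not move let the fingers close. It gives the time, the measured TCP pose, the force and the opening at its end, in the units of the state.
- get_state(): the state, without advancing time (a new reading comes with each control period).
- get_image(name): name is "scene" or "top"; returns (picture, depth): 384x512x3 uint8, blue, green, red; 384x512 float32, mm along the optical axis (not along the pixel's ray), 0 where there is no reading.
- get_calibration(name): a dict with "intrinsics" (3x3 intrinsics, pixels), "k1" (the pictures are not rectified: a ray, as slopes to the right and down, at radius r is drawn at 1 + k1 r^2 times it, then the intrinsics apply), "camera_from_world" (4x4, takes a point from world to camera coordinates). Camera axes: x right, y down, z forward; pixel columns grow to the right and rows downward; lengths in mm; the calibration is good to about 2 mm. A picture is of the moment at which its call begins. get_calibration takes no time and is no camera call.
- close_job(): hands the job in, once; it reports no verdict.
Trained networks look in the newest picture that a camera, given by its name, has taken for a name from the list of things; names that differ only in an ending like _2 or _b are one class to them, and where a whole thing is asked for, a point or a joint stands for the part that bears it (a point fixed in the world has none). Each returns a list of dicts, best first, with "score" (0 to 1); they miss things now and then, are a little off and sometimes report something else, mostly with a low value. They report only what shows in the picture. A call takes as long as a camera call. They do not tell look-alikes from the thing itself.
- search_frame(target, camera): "uv" ([column, row] in pixels, amid what is visible of it).
- regions_of(target, camera): "mask" (384x512 bool, what is visible of it) and "uv" ([column, row] in pixels, amid what is visible of it).
- landmark_of(target, camera): "uv" ([column, row] in pixels: a listed point, or the origin of a listed thing).
The state is a dict: "time": time; "joint_positions": joint angles; "joint_vel": joint speeds; "tau": joint torques, N m; "eef_pos": TCP position; "ee_rot": TCP orientation; "wrist_force": force on the tool from outside, world axes, zero at the start; "wrist_torque": the same for the moment, N m; "finger_gap": opening from 0.0 (shut) to 1.0 (fully open).
Only numpy, scipy, OpenCV 4.12 (cv2) and the standard library are available. Lean on these libraries where they do the work, as an engineer would, in place of code of your own. Each camera call takes 0.05 s, during which the arm holds its last target.

## Working session

There is one attempt and no reset: what is moved stays moved. The work goes in short steps, Python scripts to look and compute and a shell command to move; the robot and the scene stay as the last step left them, time stands still between calls to the robot, and variables do not carry over. Pictures are saved under pics/ and viewed, and the job is handed in when it is done.

```bash
ls; mkdir -p pics; cat > h.py <<'E'
import numpy as np,cv2
from rig import *
def cal(n):
    c=get_calibration(n);return np.array(c["intrinsics"]),c["k1"],np.array(c["camera_from_world"])
def ray(n,uv):
    K,k1,T=cal(n);d=np.linalg.inv(K)@np.array([uv[0],uv[1],1.]);p=d[:2].copy();q=p.copy()
    for _ in range(30): q=p/(1+k1*(q@q))
    return np.array([q[0],q[1],1.]),T
def atdepth(n,uv,z):
    r,T=ray(n,uv);return (np.linalg.inv(T)@np.append(r*z,1))[:3]
def atz(n,uv,h):
    r,T=ray(n,uv);Ti=np.linalg.inv(T);o=Ti[:3,3];d=Ti[:3,:3]@r;return o+d*(h-o[2])/d[2]
def proj(n,P):
    K,k1,T=cal(n);p=(T@np.append(P,1))[:3];q=p[:2]/p[2];q=q*(1+k1*(q@q));return (K@np.append(q,1))[:2]
E
python3 - <<'E'
from h import *
for n in("scene","top"):
    im,d=get_image(n);cv2.imwrite(f"pics/{n}0.png",im);np.save(f"pics/{n}0.npy",d)
    for f,t in((search_frame,"stylus"),(landmark_of,"stylus"),(landmark_of,"stand_mouth"),(landmark_of,"run_pad"),(landmark_of,"run_channel"),(search_frame,"run_channel")):
        r=f(t,n);print(n,f.__name__,t,[(np.round(x["uv"],1).tolist(),round(x["score"],2)) for x in r])
    K,k,T=cal(n);print(np.linalg.inv(T)[:3,3].round(),k,K[0,0])
s=get_state();print(s["time"],np.round(s["ee_rot"],3).tolist(),s["finger_gap"])
E
```

```text
pics
scene call stylus [([116.1, 244.1], 0.78), ([131.2, 284.2], 0.67), ([135.5, 223.1], 0.62), ([166.1, 240.2], 0.6), ([276.3, 176.1], 0.39)]
scene call stylus [([143.2, 243.3], 0.9), ([139.7, 301.0], 0.84), ([170.8, 262.5], 0.59), ([124.4, 264.8], 0.57)]
scene call stand_mouth [([166.6, 240.2], 0.82)]
scene call run_pad [([273.9, 172.2], 0.55)]
scene call run_channel [([284.9, 198.3], 0.71)]
scene call run_channel [([291.7, 186.6], 0.67)]
[ 944. -599.  780.] -0.15038092416747267 414.22196796074707
top call stylus [([395.1, 181.9], 0.82), ([390.1, 215.8], 0.74), ([357.9, 219.5], 0.63), ([353.4, 182.9], 0.62)]
top call stylus [([348.8, 217.8], 0.8), ([377.5, 214.8], 0.6), ([350.4, 186.2], 0.58), ([388.5, 186.6], 0.49)]
top call stand_mouth [([356.3, 182.2], 0.68)]
top call run_pad [([227.6, 168.8], 0.72)]
top call run_channel []
top call run_channel [([230.9, 158.4], 0.96)]
[ 400.  -25. 1003.] 0.03735969932387393 369.46702994648336
0.7 [[0.92, 0.392, 0.0], [0.392, -0.92, -0.0], [-0.0, 0.0, -1.0]] 0.9988906080931834
```

View pics/scene0.png

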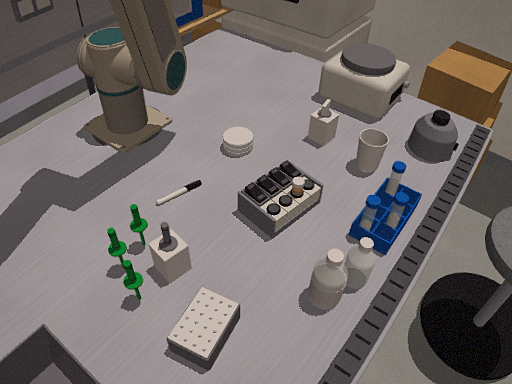

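View pics/top0.png

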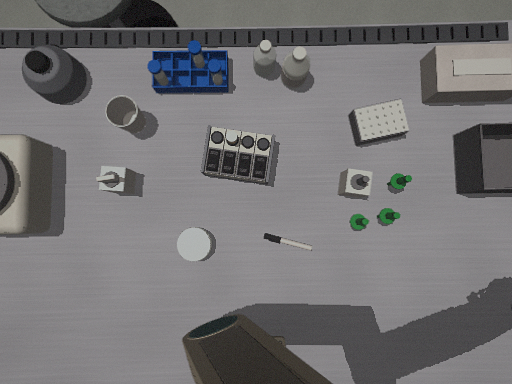

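```bash
python3 - <<'E'
import cv2
a=cv2.imread("pics/scene0.png")[190:320,70:230];cv2.imwrite("pics/c1.png",cv2.resize(a,None,fx=4.5,fy=4.5,interpolation=2))
a=cv2.imread("pics/top0.png")[100:250,170:410];cv2.imwrite("pics/c2.png",cv2.resize(a,None,fx=3.3,fy=3.3,interpolation=2))
E
```

```text
(no output)
```

View pics/c1.png

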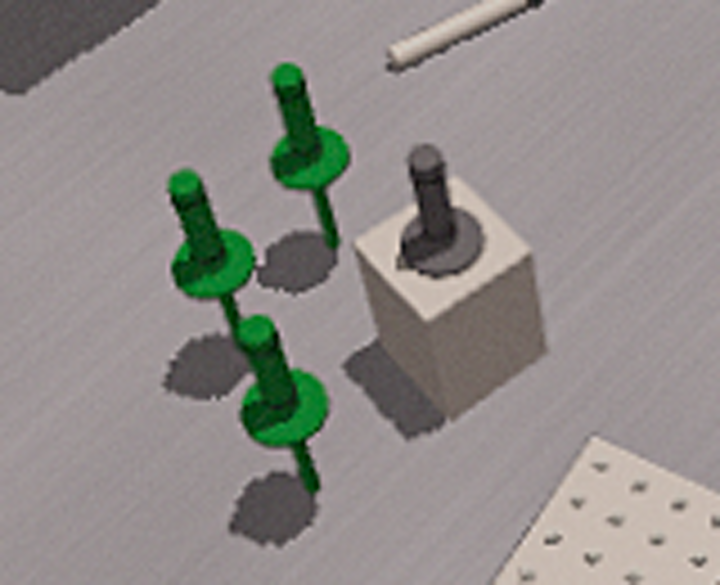

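View pics/c2.png

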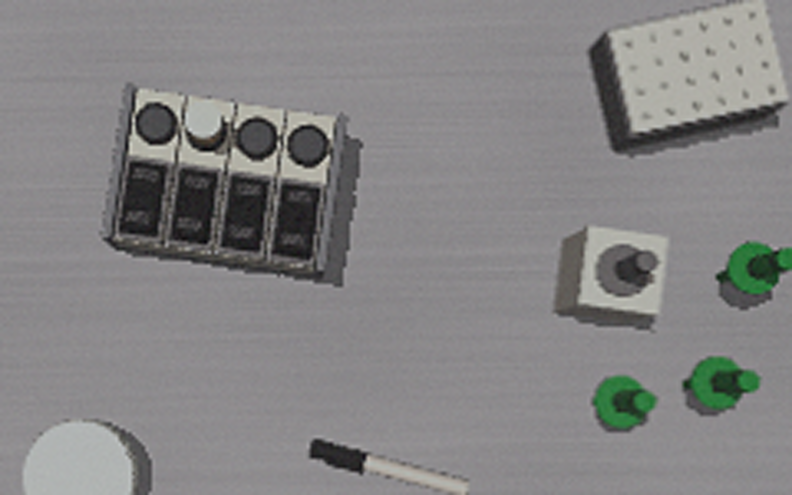

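The scene view shows the grey stylus in its stand, with collar about (167,243) and handle top (165,226). Three green look-alikes stand beside it. In the top view the vial is in the second channel from the left, cap (232,139), with its pad near (228,169). Next I measure these.

```bash
cat > m.py <<'E'
from h import *
def cloud(n,tag="0"):
    d=np.load(f"pics/{n}{tag}.npy");im=cv2.imread(f"pics/{n}{tag}.png")
    K,k1,T=cal(n);h,w=d.shape
    u,v=np.meshgrid(np.arange(w),np.arange(h))
    q0=np.stack([(u-K[0,2])/K[0,0],(v-K[1,2])/K[1,1]],-1);q=q0.copy()
    for _ in range(20): q=q0/(1+k1*(q**2).sum(-1,keepdims=True))
    P=np.concatenate([q*d[...,None],d[...,None],np.ones_like(d)[...,None]],-1)
    W=(P@np.linalg.inv(T).T)[...,:3];W[d==0]=np.nan
    return W,im
E
python3 - <<'E'
from m import *
for n in("scene","top"):
    W,im=cloud(n)
    print(n)
    for nm,uv,h in(("mouth",{"scene":(166.6,240.2),"top":(356.3,182.2)}[n],85),("pad",{"scene":(273.9,172.2),"top":(227.6,168.8)}[n],81),("cap",{"scene":(298.5,182),"top":(232,139)}[n],83)):
        print(nm,atz(n,uv,h).round(1),"depth",W[round(uv[1]),round(uv[0])].round(1))
W,im=cloud("top"); 
# stand top
m=(abs(W[...,2]-85)<6)&(im.min(-1)>120)
u0=np.zeros(m.shape,bool);u0[160:205,335:380]=1
c=m&u0;print("stand top n",c.sum(),np.nanmedian(W[c],0).round(1));r=cv2.minAreaRect(W[c][:,:2].astype(np.float32));print(r)
for nm,(a,b,cc,dd) in dict(sty=(160,205,335,375),g1=(165,200,380,420),g2=(200,230,372,405),g3=(205,235,345,371)).items():
    X=W[a:b,cc:dd].reshape(-1,3);
    k=X[:,2]>118;print(nm,"handle",np.median(X[k],0).round(1),X[k].min(0).round(),X[k].max(0).round(),k.sum())
    I=im[a:b,cc:dd].reshape(-1,3)
    for z in(60,80,90,100,110,120,130):
        k=(abs(X[:,2]-z)<4)&(I.max(1)<120);print("  ",z,k.sum(),np.median(X[k],0).round(1) if k.any() else "")
# heights top controller
a=W[125:190,200:280]
print(W[125:190:6,205:276:6,2].round(0))
E
```

```text
scene
mouth [ 486.2 -282.9   85. ] depth [ 502.  -292.8  108.6]
pad [538.3  32.6  81. ] depth [536.6  35.6  78.5]
cap [606.   39.8  83. ] depth [614.2  21.7 101.9]
top
mouth [ 494.  -283.9   85. ] depth [ 493.1 -279.2   99. ]
pad [532.5  36.5  81. ] depth [531.8  35.5  81.9]
cap [607.9  24.7  83. ] depth [603.   23.5 104.8]
stand top n 370 [ 494.7 -287.    85.7]
((496.0448303222656, -289.6678161621094), (62.9627571105957, 59.908851623535156), 81.3179702758789)
sty handle [ 494.3 -283.3  148.7] [ 488. -293.  122.] [ 502. -278.  153.] 59
   60 25 [ 492.8 -259.9   60.2]
   80 29 [ 481.9 -261.1   80.2]
   90 131 [ 491.2 -282.    90.4]
   100 10 [ 492.8 -281.6  100.4]
   110 4 [ 490.6 -280.4  110.7]
   120 8 [ 495.7 -279.8  117.5]
   130 6 [ 495.4 -280.   131.8]
g1 handle [ 497.1 -387.8  134.5] [ 490. -397.  118.] [ 504. -383.  139.] 54
   60 0 
   80 38 [ 491.7 -386.7   77.3]
   90 10 [ 494.2 -386.1   89. ]
   100 7 [ 494.2 -384.4   98.2]
   110 10 [ 495.7 -384.7  109.4]
   120 11 [ 496.5 -384.9  120.3]
   130 15 [ 495.2 -386.5  131.5]
g2 handle [ 411.  -357.6  134.9] [ 404. -366.  119.]
[... 496 characters left out ...]
130.1]
[[  2.   4.  -2.   1.   1.   1.   2.   2.   2.   0.   2.   1.]
 [ -1.  62.  68.  61. 102.  59.  -0.   1.   1.   0.  -1.  -2.]
 [ -0.  67.  67.  61. 104. 105.  62.  68.  62.  61.  61.  59.]
 [ 65.  60.  63.  57.  68.  68.  61.  63.  65.  70.  66.  66.]
 [ 67.  62.  66.  47.  58.  60.  60.  62.  60.  63.  64.  65.]
 [ 66.  nan  75.  67.  71.  60.  70.  71.  41.  65.  66.  67.]
 [ 64.  82.  79.  77.  76.  nan  71.  75.  68.  77.  74.  65.]
 [ 67.  84.  61.  81.  82.  60.  77.  76.  64.  74.  64.  -2.]
 [ 44.  59.  67.  69.  63.  35.  80.  82.  59.  78.  67.  -2.]
 [ -0.  -2.   2.   1.  -0.  17.  27.  50.  62.  68.  20.  -0.]
 [  2.   2.   3.   4.  -1.   1.   2.  -0.   0.  -3.  -1.   3.]]
```

```bash
python3 - <<'E'
from m import *
W,im=cloud("scene")
print("scene")
m=(abs(W[...,2]-85)<4);u0=np.zeros(m.shape,bool);u0[225:270,145:195]=1
c=m&u0&(im.min(-1)>120);print(cv2.minAreaRect(W[c][:,:2].astype(np.float32)),c.sum())
for nm,(a,b,cc,dd) in dict(sty=(218,255,155,182),g1=(225,260,105,128),g2=(258,295,120,146),g3=(200,238,128,150)).items():
    X=W[a:b,cc:dd].reshape(-1,3);I=im[a:b,cc:dd].reshape(-1,3)
    print(nm)
    for z in(60,80,90,100,110,120,130,135,140):
        k=(abs(X[:,2]-z)<4)&(I.min(1)<90);print("  ",z,k.sum(),np.nanmedian(X[k],0).round(1) if k.any() else "", X[k][:,:2].min(0).round() if k.any() else "",X[k][:,:2].max(0).round() if k.any() else "")
E
```

```text
scene
((495.0257873535156, -289.61370849609375), (59.88715362548828, 63.63117599487305), 81.79367065429688) 373
sty
   60 0   
   80 4 [ 526.6 -291.5   81.9] [ 487. -310.] [ 527. -282.]
   90 85 [ 496.2 -296.8   89.3] [ 479. -309.] [ 516. -270.]
   100 19 [ 502.4 -291.7  100.1] [ 494. -297.] [ 506. -284.]
   110 20 [ 502.6 -291.7  110.3] [ 493. -296.] [ 506. -284.]
   120 21 [ 502.1 -293.5  120.1] [ 495. -296.] [ 505. -286.]
   130 15 [ 503.1 -292.8  130. ] [ 494. -296.] [ 505. -287.]
   135 19 [ 502.4 -292.4  134.8] [ 496. -296.] [ 505. -282.]
   140 21 [ 501.5 -292.1  139.9] [ 493. -295.] [ 505. -282.]
g1
   60 0   
   80 34 [ 415.2 -362.1   76.9] [ 397. -375.] [ 430. -342.]
   90 20 [ 417.3 -363.8   90.3] [ 407. -368.] [ 420. -356.]
   100 18 [ 416.9 -363.5  100.2] [ 410. -368.] [ 419. -356.]
   110 17 [ 416.9 -362.8  110.2] [ 409. -367.] [ 418. -356.]
   120 24 [ 416.1 -363.1  118.6] [ 407. -368.] [ 419. -355.]
   130 22 [ 416.2 -363.2  130.1] [ 408. -367.] [ 419. -353.]
   135 34 [ 412.6 -361.   134.6] [ 405. -367.] [ 418. -355.]
   140 6 [ 410.2 -361.2  136.6] [ 407. -367.] [ 4
[... 308 characters left out ...]
399.] [ 506. -387.]
   130 40 [ 501.3 -393.4  132.6] [ 491. -399.] [ 506. -384.]
   135 46 [ 498.6 -392.   134. ] [ 491. -399.] [ 505. -384.]
   140 3 [ 499.6 -390.9  136.5] [ 497. -396.] [ 505. -389.]
g3
   60 0   
   80 26 [ 404.2 -289.8   78. ] [ 395. -307.] [ 414. -272.]
   90 16 [ 402.6 -291.    90. ] [ 393. -297.] [ 405. -282.]
   100 16 [ 403.3 -290.4   99.1] [ 397. -297.] [ 405. -283.]
   110 17 [ 404.3 -291.7  109.7] [ 398. -296.] [ 406. -286.]
   120 17 [ 403.7 -291.5  120.4] [ 399. -296.] [ 405. -283.]
   130 27 [ 401.2 -288.5  132.6] [ 393. -295.] [ 406. -280.]
   135 35 [ 398.8 -288.2  134.1] [ 391. -295.] [ 407. -280.]
   140 3 [ 401.4 -289.4  136.9] [ 399. -293.] [ 407. -285.]
```

Stylus axis is about (495.5, -288) and the stand top about (495.5, -289.6). These agree across both cameras and the 60 mm face. The greens are at least 95 mm away, so the current yaw is fine. Moving above the stylus.

```bash
python3 -m jog '[[[34.3,-16.6,0],0,0.7],[[34.3,-16.6,0],0,0.7],[[34.3,-16.6,0],0,0.7],[[34.3,-16.6,0],0,0.7],[[34.3,-16.6,0],0,0.7],[[34.3,-16.6,0],0,0.7],[[34.3,-16.6,0],0,0.7],[[34.3,-16.6,0],0,0.7],[[34.3,-16.6,0],0,0.7],[[34.3,-16.6,0],0,0.7],[[0,0,0],0,0.7],[[0,0,0],0,0.7]]' 40
python3 - <<'E'
from m import *
for n in("scene","top"):
    im,d=get_image(n);cv2.imwrite(f"pics/{n}1.png",im);np.save(f"pics/{n}1.npy",d)
s=get_state();p=np.array(s["eef_pos"]);print(s["time"],p.round(1),s["finger_gap"],np.round(s["wrist_force"],1),np.round(s["ee_rot"],3).tolist())
W,im=cloud("scene","1")
X=W[215:255,150:185].reshape(-1,3);k=X[:,2]>95;k&=X[:,2]<146
print(np.nanmedian(X[k],0).round(1),k.sum())
for n in("scene","top"):
    print(n,proj(n,[495.5,-288,150]),proj(n,[495.5,-288,90]),"tcp",proj(n,p))
    # cap
    W,im=cloud(n)
    a,b,c,d=(165,205,275,315) if n=="scene" else (125,155,220,245)
    X=W[a:b,c:d].reshape(-1,3);k=abs(X[:,2]-103)<5;print("cap",np.median(X[k],0).round(1),k.sum(),X[k].min(0).round(),X[k].max(0).round())
im=cv2.imread("pics/scene1.png")[160:290,100:230];cv2.imwrite("pics/c3.png",cv2.resize(im,None,fx=4.5,fy=4.5,interpolation=2))
E
```

```text
time: 1.9
eef_pos: [495.8, -287.3, 195.5]
ee_rot: [[0.919, 0.394, -0.0], [0.394, -0.919, -0.0], [-0.0, 0.0, -1.0]]
wrist_force: [-0.4, -0.1, -1.2]
finger_gap: 0.697
2.0 [ 495.  -288.4  195.5] 0.7004916766943393 [-0.1 -0.5 -0.8] [[0.92, 0.391, -0.0], [0.391, -0.92, -0.0], [-0.0, 0.0, -1.0]]
[ 502.2 -291.8  120. ] 127
scene [163.66156422 224.04576042] [167.65763247 242.47817377] tcp [160.03934129 208.69016301]
cap [612.5  23.6 102.2] 95 [598.  10.  98.] [627.  40. 106.]
top [365.96087457 178.57276329] [358.52698471 181.3744929 ] tcp [372.54275233 176.38901841]
cap [610.9  26.  103.9] 103 [598.  14.  99.] [624.  38. 107.]
```

View pics/c3.png

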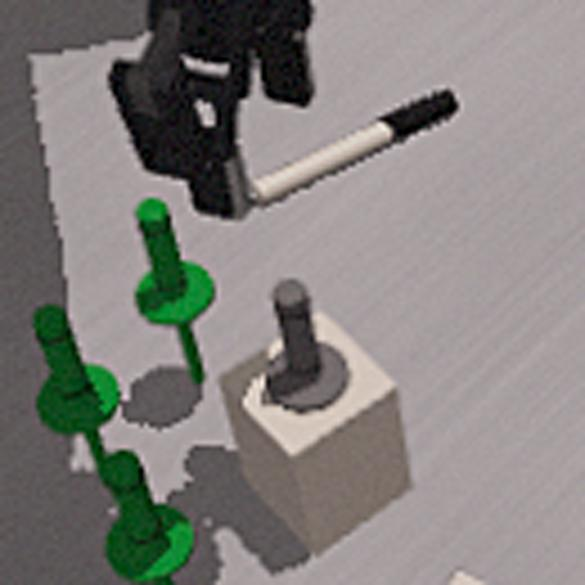

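The picture shows the handle top at about (164,224), matching the prediction of (163.7,224.0). The open jaws straddle it and are clear of the greens. Descending and gripping.

```bash
python3 -m jog '[[[0,0,16.5],0,0.7],[[0,0,16.5],0,0.7],[[0,0,16.5],0,0.7],[[0,0,16.5],0,0.7],[[0,0,16.5],0,0.7],[[0,0,0],0,0.7],[[0,0,0],0,0.0],[[0,0,0],0,0.0],[[0,0,0],0,0.0],[[0,0,0],0,0.0],[[0,0,0],0,0.0],[[0,0,0],0,0.0]]' 60
python3 -m jog '[[[0,0,0],0,0],[[0,0,0],0,0],[[0,0,0],0,0],[[0,0,0],0,0]]'
python3 - <<'E'
from h import *
im,d=get_image("scene");im=im[160:290,100:230];cv2.imwrite("pics/c4.png",cv2.resize(im,None,fx=4.5,fy=4.5,interpolation=2))
E
```

```text
time: 3.2
eef_pos: [496.8, -288.2, 115.7]
ee_rot: [[0.92, 0.392, 0.003], [0.392, -0.92, -0.001], [0.002, 0.002, -1.0]]
wrist_force: [-1.0, 2.1, 8.4]
finger_gap: 0.0
time: 3.6
eef_pos: [496.8, -288.2, 115.7]
ee_rot: [[0.92, 0.392, 0.003], [0.392, -0.92, -0.001], [0.002, 0.002, -1.0]]
wrist_force: [-1.1, 1.8, 8.1]
finger_gap: -0.0
```

View pics/c4.png

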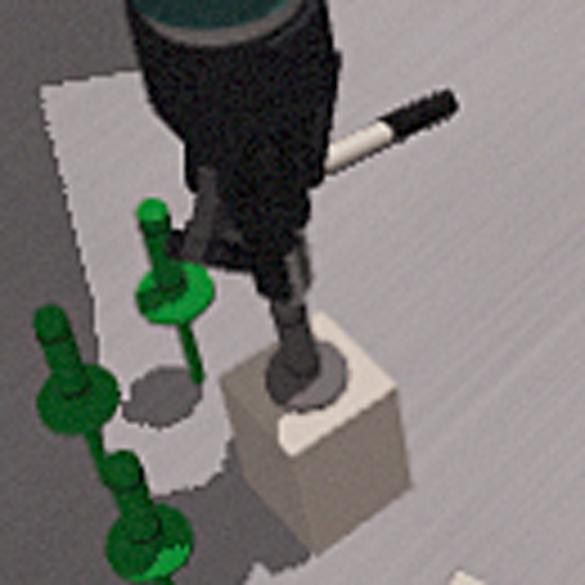

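```bash
python3 - <<'E'
from m import *
for n in("scene","top"):
    im,d=get_image(n);cv2.imwrite(f"pics/{n}2.png",im);np.save(f"pics/{n}2.npy",d)
s=get_state();p=np.array(s["eef_pos"]);print(s["time"],p,s["finger_gap"])
print(proj("scene",p),proj("scene",p+[0,0,19]),proj("top",p))
W,im=cloud("scene","2")
X=W[205:262,150:185].reshape(-1,3)
for z in range(85,200,8):
    k=abs(X[:,2]-z)<4;print(z,k.sum(),np.median(X[k],0).round(1),X[k].min(0).round(),X[k].max(0).round()) if k.any() else 0
a=im[190:260,130:200];b=cv2.imread("pics/top2.png")[150:220,320:390]
cv2.imwrite("pics/c5.png",np.hstack([cv2.resize(x,(395,395),interpolation=2) for x in(a,b)]))
E
```

```text
3.75 [ 496.81255103 -288.1555656   115.69965188] 0.0022011518195437776
[166.38348459 235.18583802] [165.11366036 229.30002848] [361.63244343 179.67737318]
85 441 [ 506.2 -299.8   85.1] [ 462. -323.   81.] [ 529. -257.   89.]
93 129 [ 501.1 -292.8   90.7] [ 479. -307.   89.] [ 516. -270.   96.]
101 17 [ 503.2 -293.4  100.9] [ 495. -297.   97.] [ 506. -283.  105.]
109 16 [ 503.5 -292.4  108.5] [ 497. -297.  105.] [ 506. -286.  112.]
117 20 [ 503.3 -294.3  115.7] [ 492. -298.  113.] [ 506. -283.  120.]
125 21 [ 503.8 -292.8  124.3] [ 495. -299.  121.] [ 506. -283.  128.]
133 16 [ 504.3 -295.2  132.1] [ 498. -299.  129.] [ 507. -288.  136.]
141 22 [ 504.8 -295.9  141.2] [ 497. -300.  138.] [ 507. -286.  145.]
149 26 [ 503.  -295.6  149.6] [ 496. -300.  145.] [ 508. -290.  153.]
157 17 [ 506.6 -291.3  159.1] [ 499. -302.  153.] [ 510. -283.  161.]
165 33 [ 504.9 -297.5  165. ] [ 495. -304.  162.] [ 509. -280.  169.]
173 30 [ 505.5 -296.3  172.5] [ 495. -304.  169.] [ 511. -279.  176.]
181 21 [ 506.4 -289.7  180.5] [ 503. -298.  178.] [ 508. -280.  185.]
189 13 [ 506.6 -286.9  187.7] [ 500. -297.  185.] [ 508. -279.  193.]
197 35 [ 506.2 -290.5  198.5] [ 492. -311.  193.] [ 519. -273.  201.]
```

View pics/c5.png

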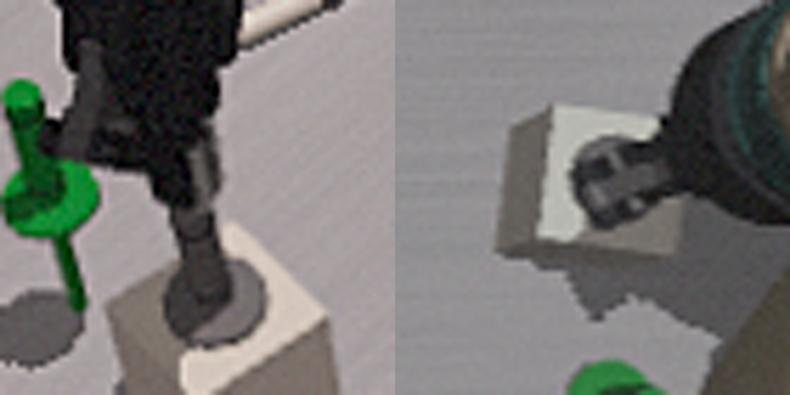

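```bash
python3 - <<'E'
from m import *
for n in("scene","top"):
    W,im=cloud(n,"1")
    X=W.reshape(-1,3);C=np.array([495,-288])
    k=(np.hypot(*(X[:,:2]-C).T)<75)&(X[:,2]>153)
    print(n,k.sum(),np.nanpercentile(X[k,2],[0,1,3,5,10]).round(0))
    for z in range(156,260,8):
        j=k&(abs(X[:,2]-z)<4)
        if j.any():
            D=X[j,:2]-C;t=D@[.392,-.92];x=D@[.92,.392];print(z,j.sum(),"jaw",t.min().round(),t.max().round(),"x",x.min().round(),x.max().round())
    W,im=cloud(n,"2");X=W.reshape(-1,3)
    for z in range(94,220,8):
        j=(np.hypot(*(X[:,:2]-C).T)<60)&(abs(X[:,2]-z)<4)
        if j.any():
            D=X[j,:2]-C;t=D@[.392,-.92];x=D@[.92,.392];print("  closed",z,j.sum(),"jaw",t.min().round(),t.max().round(),"x",x.min().round(),x.max().round())
E
```

```text
scene 10124 [237. 251. 274. 292. 322.]
236 13 jaw -31.0 37.0 x -6.0 11.0
244 62 jaw -36.0 43.0 x -10.0 13.0
252 75 jaw -33.0 44.0 x -10.0 12.0
  closed 94 101 jaw -17.0 21.0 x -17.0 20.0
  closed 102 18 jaw -2.0 11.0 x -3.0 10.0
  closed 110 18 jaw 1.0 11.0 x -2.0 10.0
  closed 118 20 jaw -2.0 11.0 x -6.0 10.0
  closed 126 17 jaw -2.0 12.0 x -4.0 10.0
  closed 134 16 jaw 4.0 12.0 x -2.0 9.0
  closed 142 25 jaw 2.0 14.0 x -4.0 11.0
  closed 150 23 jaw 6.0 14.0 x -3.0 11.0
  closed 158 20 jaw -1.0 15.0 x -6.0 12.0
  closed 166 32 jaw -5.0 16.0 x -5.0 13.0
  closed 174 28 jaw -5.0 16.0 x -6.0 11.0
  closed 182 22 jaw -4.0 14.0 x 7.0 12.0
  closed 190 16 jaw -28.0 14.0 x 7.0 13.0
  closed 198 45 jaw -28.0 32.0 x -7.0 14.0
  closed 206 80 jaw -36.0 39.0 x -8.0 15.0
  closed 214 59 jaw -43.0 42.0 x -11.0 17.0
top 7744 [283. 306. 339. 345. 399.]
  closed 94 35 jaw -20.0 11.0 x -18.0 20.0
  closed 158 1 jaw -2.0 -2.0 x 12.0 12.0
  closed 206 6 jaw -28.0 -23.0 x -12.0 14.0
  closed 214 8 jaw -30.0 -15.0 x -11.0 14.0
```

The jaws shut fully, to gap 0, just on top of the handle. Both the depth data and the 8 N upward push put the real fingertips about 35 mm higher than the reported TCP. I'll raise, open and measure the tips against the reported pose.

```bash
python3 -m jog '[[[0,0,-15],0,0],[[0,0,-15],0,0],[[0,0,-15],0,0],[[0,0,0],0,0]]'
cat > tip.py <<'E'
from m import *
import sys
tag=sys.argv[1]
for n in("scene","top"):
    im,d=get_image(n);cv2.imwrite(f"pics/{n}{tag}.png",im);np.save(f"pics/{n}{tag}.npy",d)
s=get_state();p=np.array(s["eef_pos"]);R=np.array(s["ee_rot"]);print(s["time"],p.round(1),s["finger_gap"],np.round(s["wrist_force"],1))
W,im=cloud("scene",tag);X=W.reshape(-1,3);L=(X-p)@R
k=(np.hypot(L[:,0],L[:,1])<60)&(X[:,2]>85)
for z in range(-110,50,6):
    j=k&(abs(L[:,2]-z)<3)
    if j.any(): print("toolz",z,"world",round(p[2]-z),j.sum(),"jaw",L[j,1].min().round(),L[j,1].max().round(),"x",L[j,0].min().round(),L[j,0].max().round())
u,v=map(int,proj("scene",p));u=min(max(u,70),440);v=min(max(v,70),310);cv2.imwrite("pics/c"+tag+".png",cv2.resize(im[v-70:v+70,u-70:u+70],None,fx=4,fy=4,interpolation=2))
E
python3 tip.py 3
```

```text
time: 4.15
eef_pos: [497.4, -289.2, 161.1]
ee_rot: [[0.92, 0.392, 0.005], [0.392, -0.92, -0.004], [0.003, 0.005, -1.0]]
wrist_force: [0.8, 0.9, 0.6]
finger_gap: 0.005
4.25 [ 495.9 -288.1  158.5] -0.0005763929049398668 [ 0.3 -0.5  0.1]
toolz -110 world 268 67 jaw -49.0 52.0 x -1.0 18.0
toolz -104 world 262 67 jaw -43.0 46.0 x -11.0 18.0
toolz -98 world 256 46 jaw -36.0 42.0 x -10.0 14.0
toolz -92 world 250 72 jaw -34.0 38.0 x -7.0 14.0
toolz -86 world 244 43 jaw -25.0 32.0 x -6.0 14.0
toolz -80 world 238 10 jaw -11.0 27.0 x 9.0 13.0
toolz -74 world 232 16 jaw -6.0 15.0 x 7.0 11.0
toolz -68 world 226 21 jaw -4.0 16.0 x 4.0 11.0
toolz -62 world 220 28 jaw -11.0 17.0 x -7.0 11.0
toolz -56 world 214 26 jaw -5.0 16.0 x -6.0 11.0
toolz -50 world 208 33 jaw -3.0 16.0 x -6.0 11.0
toolz -44 world 202 10 jaw -0.0 15.0 x -1.0 11.0
toolz -38 world 196 3 jaw 7.0 9.0 x 4.0 9.0
toolz 10 world 148 42 jaw -7.0 9.0 x -6.0 8.0
toolz 16 world 142 15 jaw -2.0 9.0 x -5.0 9.0
toolz 22 world 136 14 jaw 1.0 8.0 x -3.0 8.0
toolz 28 world 130 16 jaw -2.0 8.0 x -5.0 8.0
toolz 34 world 124 13 jaw -0.0 9.0 x -6.0 9.0
toolz 40 world 118 14 jaw -2.0 8.0 x -4.0 8.0
toolz 46 world 112 14 jaw -0.0 8.0 x -5.0 8.0
```

View pics/c3.png

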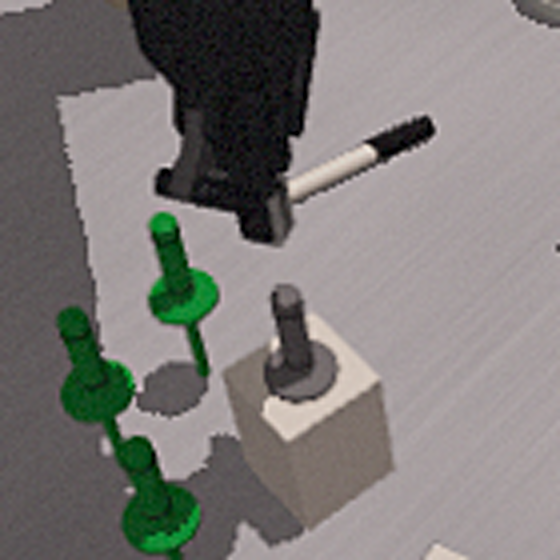

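The stylus is undisturbed. Actual fingertips are about 36 mm behind the reported TCP along the tool, while x and y are fine. I'll correct for that: open, descend until reported z is about 79, and grip.

```bash
python3 -m jog '[[[0,0,0],0,0.7],[[0,0,0],0,0.7],[[0,0,0],0,0.7],[[0,0,0],0,0.7],[[0,0,0],0,0.7],[[0,0,15],0,0.7],[[0,0,16],0,0.7],[[0,0,16],0,0.7],[[0,0,16],0,0.7],[[0,0,16],0,0.7],[[0,0,0],0,0.7],[[0,0,0],0,0.7]]'
python3 -m jog '[[[0,0,0],0,0],[[0,0,0],0,0],[[0,0,0],0,0],[[0,0,0],0,0],[[0,0,0],0,0],[[0,0,0],0,0],[[0,0,0],0,0],[[0,0,0],0,0]]' 60
python3 tip.py 4|head -3
```

```text
time: 5.45
eef_pos: [495.3, -287.7, 79.0]
ee_rot: [[0.92, 0.392, -0.001], [0.392, -0.92, 0.0], [-0.0, -0.001, -1.0]]
wrist_force: [0.5, -0.0, -0.1]
finger_gap: 0.704
time: 6.25
eef_pos: [496.0, -288.2, 79.9]
ee_rot: [[0.92, 0.392, 0.001], [0.392, -0.92, -0.001], [0.001, 0.001, -1.0]]
wrist_force: [-0.4, 1.1, 6.5]
finger_gap: 0.169
6.35 [ 496.  -288.2   79.9] 0.16815074592315282 [-0.3  1.3  5.5]
toolz -110 world 190 48 jaw -53.0 57.0 x -8.0 18.0
toolz -104 world 184 83 jaw -52.0 54.0 x -12.0 17.0
```

View pics/c4.png

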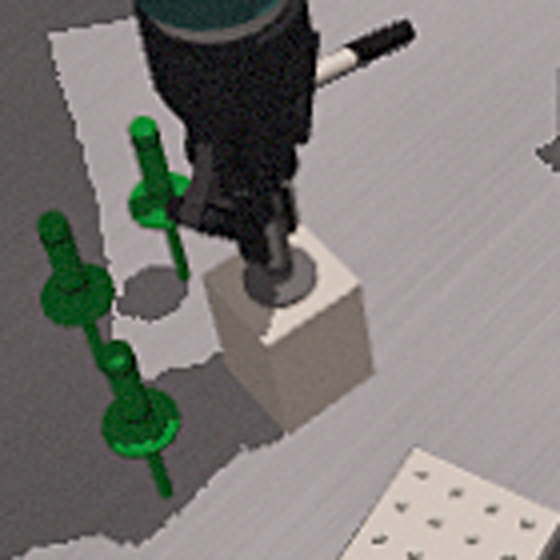

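Gripped: the gap of 0.168 is about 14–16 mm, which matches the handle. Lifting straight out.

```bash
python3 -m jog '[[[0,0,-10],0,0],[[0,0,-20],0,0],[[0,0,-20],0,0],[[0,0,-20],0,0],[[0,0,-20],0,0],[[0,0,-20],0,0],[[0,0,0],0,0],[[0,0,0],0,0]]'
python3 tip.py 5
python3 - <<'E'
from m import *
W,im=cloud("scene","5");
cv2.imwrite("pics/c5b.png",cv2.resize(im[140:280,100:240],None,fx=4,fy=4,interpolation=2))
E
```

```text
time: 7.15
eef_pos: [495.4, -287.8, 188.8]
ee_rot: [[0.92, 0.392, 0.0], [0.392, -0.92, -0.0], [0.0, 0.0, -1.0]]
wrist_force: [1.3, 0.3, -0.5]
finger_gap: 0.17
7.25 [ 494.5 -287.1  187.4] 0.16784039049348348 [-0.1  0.8 -0. ]
toolz -110 world 297 93 jaw -52.0 56.0 x -13.0 18.0
toolz -104 world 291 114 jaw -48.0 53.0 x -12.0 18.0
toolz -98 world 285 46 jaw -43.0 49.0 x -11.0 14.0
toolz -92 world 279 70 jaw -42.0 45.0 x -13.0 14.0
toolz -86 world 273 74 jaw -39.0 41.0 x -9.0 15.0
toolz -80 world 267 26 jaw -34.0 38.0 x -9.0 14.0
toolz -74 world 261 30 jaw -13.0 22.0 x 1.0 12.0
toolz -68 world 255 33 jaw -12.0 23.0 x 4.0 12.0
toolz -62 world 249 39 jaw -11.0 24.0 x -7.0 12.0
toolz -56 world 243 41 jaw -12.0 23.0 x -6.0 12.0
toolz -50 world 237 42 jaw -10.0 22.0 x -6.0 13.0
toolz -44 world 231 25 jaw -12.0 22.0 x -6.0 12.0
toolz -38 world 225 11 jaw -8.0 16.0 x -5.0 11.0
toolz -32 world 219 7 jaw -2.0 8.0 x 6.0 9.0
toolz -26 world 213 14 jaw 4.0 10.0 x -3.0 8.0
toolz -20 world 207 19 jaw -2.0 10.0 x -7.0 8.0
toolz -14 world 201 130 jaw -17.0 22.0 x -18.0 20.0
toolz -8 world 195 82 jaw -17.0 21.0 x -17.0 19.0
toolz 10 world 177 3 jaw 4.0 6.0 x 1.0 4.0
toolz 16 world 171 8 jaw 1.0 7.0 x -1.0 6.0
toolz 22 world 165 8 jaw 3.0 6.0 x -2.0 5.0
toolz 28 world 159 9 jaw -0.0 7.0 x -1.0 6.0
toolz 34 world 153 7 jaw 3.0 7.0 x -1.0 5.0
toolz 40 world 147 10 jaw 1.0 7.0 x -2.0 5.0
toolz 46 world 141 7 jaw 1.0 5.0 x -0.0 5.0
```

View pics/c5b.png

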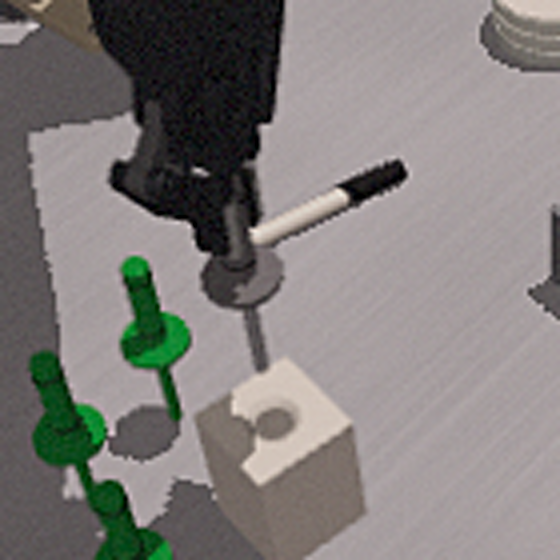

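The stylus is held upright and the hole is visible at scene pixel (169,246). Next I check the hole and pad points by projecting them.

```bash
python3 - <<'E'
from m import *
print("hole scene",atz("scene",(169.3,246.2),85).round(1))
for r in landmark_of("stand_mouth","scene"):print("net",np.round(r["uv"],1),atz("scene",r["uv"],85).round(1),round(r["score"],2))
r=regions_of("run_rocker","top");W,_=cloud("top")
for x in r: 
    P=np.nanmean(W[x["mask"]],0);print("rocker",np.round(x["uv"],1),round(x["score"],2),x["mask"].sum(),P.round(1),atz("top",x["uv"],76).round(1))
ex=np.array([.991,-.131,0]);pad=np.array([533,35.5,81]);cap=pad+ex*77+[0,0,22];ax=pad+ex*16.2+[0,0,-5]
for n,(a,b,c,d) in dict(scene=(150,240,230,330),top=(115,195,190,285)).items():
    im=cv2.imread(f"pics/{n}0.png");S=5
    z=cv2.resize(im[a:b,c:d],None,fx=S,fy=S,interpolation=2)
    for p,col in((pad,(0,0,255)),(cap,(0,255,0)),(ax,(255,0,0))):
        u,v=proj(n,p);cv2.circle(z,(int((u-c+.5)*S),int((v-a+.5)*S)),4,col,-1)
    cv2.imwrite(f"pics/p_{n}.png",z)
E
```

```text
hole scene [ 501.9 -290.4   85. ]
rocker [229.  164.9] 0.69 197 [551.2  35.1  76.3] [543.1  33.2  76. ]
```

View pics/p_scene.png

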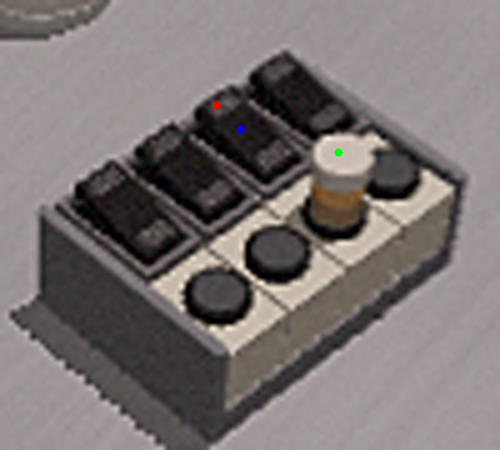

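View pics/p_top.png

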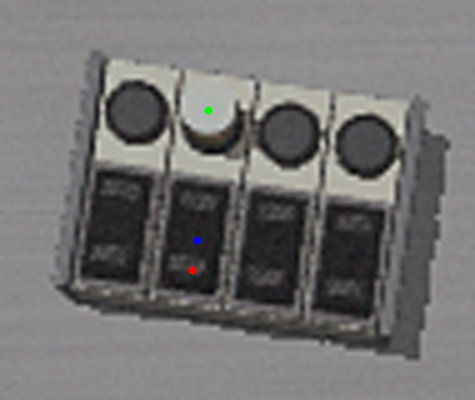

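```bash
python3 -m jog '[[[10,-18.1,0],0,0],[[18,-31,0],0,0],[[18,-31,0],0,0],[[18,-31,0],0,0],[[18,-31,0],0,0],[[18,-31,0],0,0],[[18,-31,0],0,0],[[18,-31,0],0,0],[[16.2,-28,0],0,0],[[10,-18,0],0,0],[[0,0,0],0,0],[[0,0,0],0,0]]'
python3 tip.py 6 | sed -n '1p;/world 1[0-7]/p'
python3 - <<'E'
from m import *
a=cv2.imread("pics/scene6.png")[110:230,220:340];b=cv2.imread("pics/top6.png")[95:215,170:290]
cv2.imwrite("pics/d6.png",np.hstack([cv2.resize(x,(400,400),interpolation=2) for x in(a,b)]))
E
```

```text
time: 8.55
eef_pos: [533.9, 34.5, 188.2]
ee_rot: [[0.92, 0.393, -0.002], [0.393, -0.92, -0.0], [-0.002, -0.0, -1.0]]
wrist_force: [0.8, -0.4, 0.1]
finger_gap: 0.17
8.65 [534.1  33.6 188.5] 0.17045717831798182 [ 0.5 -0.6 -0.4]
toolz 10 world 179 6 jaw 2.0 5.0 x -1.0 3.0
toolz 16 world 173 6 jaw 1.0 3.0 x -4.0 4.0
toolz 22 world 167 9 jaw -2.0 5.0 x -4.0 3.0
toolz 28 world 161 6 jaw -2.0 3.0 x -4.0 4.0
toolz 34 world 155 6 jaw 0.0 3.0 x -3.0 2.0
toolz 40 world 149 7 jaw -0.0 4.0 x -3.0 2.0
toolz 46 world 143 4 jaw -1.0 4.0 x -2.0 3.0
```

View pics/d6.png

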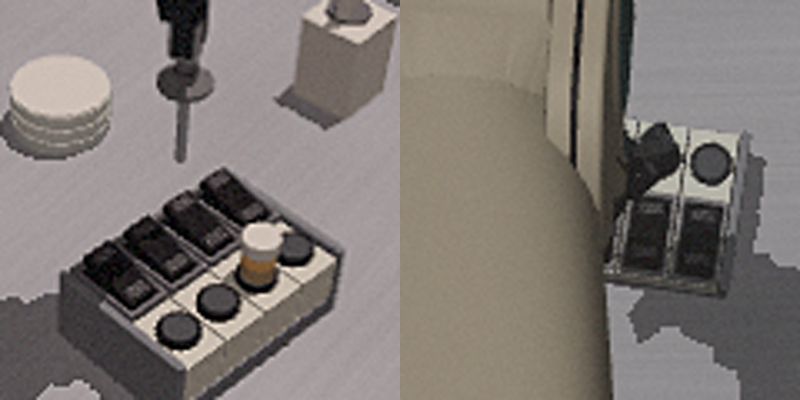

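The tip is at scene pixel (274,158), directly above the pad (about 274,171). The scraper in its own stand is off to the side. Descending.

```bash
python3 -m jog '[[[0,0,10],0,0],[[0,0,10],0,0],[[0,0,10],0,0],[[0,0,6],0,0],[[0,0,4],0,0],[[0,0,2],0,0],[[0,0,2],0,0],[[0,0,1],0,0],[[0,0,1],0,0],[[0,0,1],0,0],[[0,0,1],0,0],[[0,0,0],0,0]]'
python3 -m jog '[[[0,0,1],0,0],[[0,0,1],0,0],[[0,0,1],0,0],[[0,0,0],0,0]]'
python3 -m jog '[[[0,0,0.5],0,0],[[0,0,0.5],0,0],[[0,0,0.5],0,0],[[0,0,0],0,0]]'
python3 tip.py 7 | sed -n '1p'
python3 - <<'E'
from m import *
a=cv2.imread("pics/scene7.png")[110:230,220:340]
cv2.imwrite("pics/d7.png",cv2.resize(a,(600,600),interpolation=2))
E
```

```text
time: 9.85
eef_pos: [534.2, 34.5, 140.9]
ee_rot: [[0.92, 0.392, -0.001], [0.392, -0.92, 0.0], [-0.0, -0.0, -1.0]]
wrist_force: [-1.1, 0.0, 1.1]
finger_gap: 0.167
time: 10.25
eef_pos: [534.2, 34.4, 137.7]
ee_rot: [[0.92, 0.392, -0.001], [0.392, -0.92, 0.0], [-0.001, -0.0, -1.0]]
wrist_force: [-1.1, 0.9, 2.3]
finger_gap: 0.169
time: 10.65
eef_pos: [534.3, 34.4, 136.3]
ee_rot: [[0.92, 0.392, -0.0], [0.392, -0.92, 0.0], [-0.0, -0.0, -1.0]]
wrist_force: [-2.3, 1.3, 2.5]
finger_gap: 0.17
10.75 [534.5  34.3 136.4] 0.17300267197603103 [-1.8  0.5  2.2]
```

View pics/d7.png

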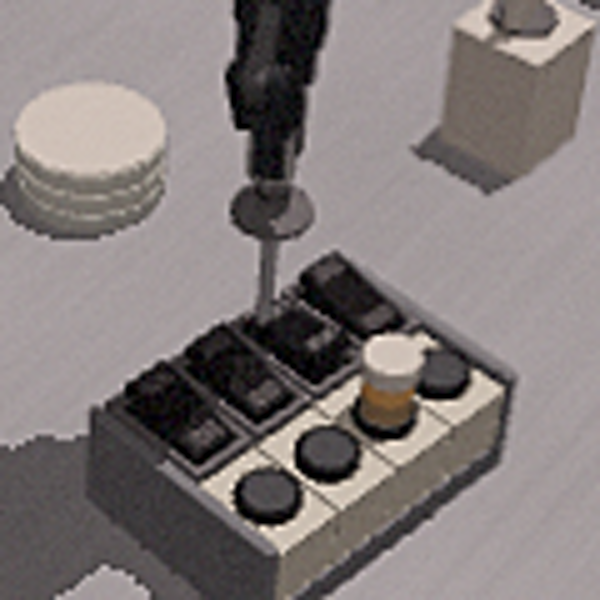

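The run rocker is going over and its far end is now rising, at 2.3 N. I'll keep pressing gently until the force jumps at the hard stop.

```bash
for i in 1 2 3; do :; done; python3 -m jog '[[[0,0,0.5],0,0],[[0,0,0.5],0,0],[[0,0,0],0,0]]' | grep -v rot
python3 -m jog '[[[0,0,0.5],0,0],[[0,0,0.5],0,0],[[0,0,0],0,0]]'| grep -v rot
```

```text
time: 11.05
eef_pos: [534.6, 34.3, 135.6]
wrist_force: [-2.0, 0.3, 2.3]
finger_gap: 0.174
time: 11.35
eef_pos: [534.9, 34.4, 135.4]
wrist_force: [-2.8, 0.7, 6.2]
finger_gap: 0.168
```

```bash
python3 -m jog '[[[0,0,0.5],0,0],[[0,0,0.5],0,0],[[0,0,0],0,0]]' | grep -v rot
python3 -m jog '[[[0,0,0.5],0,0],[[0,0,0.5],0,0],[[0,0,0],0,0]]'| grep -v rot
```

```text
time: 11.65
eef_pos: [535.3, 34.4, 135.2]
wrist_force: [-3.0, 0.3, 9.0]
finger_gap: 0.166
time: 11.95
eef_pos: [535.7, 34.5, 135.0]
wrist_force: [-3.8, 1.2, 13.2]
finger_gap: 0.171
```

The stop is reached: force climbs to 13 N and the TCP no longer moves. Lifting off and moving clear to inspect.

```bash
python3 -m jog '[[[0,0,-5],0,0],[[0,0,-10],0,0],[[0,0,-15],0,0],[[0,0,-15],0,0],[[0,0,-10],0,0],[[0,0,0],0,0],[[-10,18,0],0,0],[[-18,31,0],0,0],[[-18,31,0],0,0],[[-18,31,0],0,0],[[0,0,0],0,0],[[0,0,0],0,0]]'
python3 tip.py 8 | sed -n '1p;/world 1[0-7]/p'
python3 - <<'E'
from m import *
W0,_=cloud("scene","0");W,im=cloud("scene","8")
a=im[140:240,225:335]
cv2.imwrite("pics/d8.png",cv2.resize(a,None,fx=5.5,fy=5.5,interpolation=2))
ex=np.array([.991,-.131]);ey=np.array([.131,.991]);ax=np.array([550,33.])
for i,y in enumerate((40,0,-40,-80)):
  for w,X in(("before",W0),("after",W)):
    D=X[...,:2]-ax;lx=D@ex;ly=D@ey-y
    k=(abs(ly)<9)&(abs(lx)<22)&(abs(X[...,2]-75)<14)
    f=np.polyfit(lx[k],X[...,2][k],1);print(y,w,k.sum(),"slope rad",round(float(np.arctan(f[0])),3))
E
```

```text
time: 13.15
eef_pos: [518.6, -93.2, 186.7]
ee_rot: [[0.921, 0.39, -0.001], [0.39, -0.921, 0.001], [-0.001, -0.001, -1.0]]
wrist_force: [0.7, -0.6, 0.3]
finger_gap: 0.173
13.25 [518.9 -92.1 187. ] 0.16829047511541817 [ 0.1 -0.  -0.3]
toolz 10 world 177 6 jaw 3.0 6.0 x -4.0 2.0
toolz 16 world 171 8 jaw 1.0 6.0 x -4.0 2.0
toolz 22 world 165 8 jaw 2.0 5.0 x -5.0 3.0
toolz 28 world 159 6 jaw 1.0 6.0 x -5.0 2.0
toolz 34 world 153 10 jaw 1.0 6.0 x -6.0 2.0
toolz 40 world 147 4 jaw 2.0 5.0 x -2.0 2.0
toolz 46 world 141 4 jaw 3.0 5.0 x -2.0 2.0
40 before 109 slope rad -0.192
40 after 114 slope rad -0.171
0 before 123 slope rad -0.228
0 after 89 slope rad 0.188
-40 before 126 slope rad -0.203
-40 after 119 slope rad -0.204
-80 before 125 slope rad -0.22
-80 after 131 slope rad -0.237
```

View pics/d8.png

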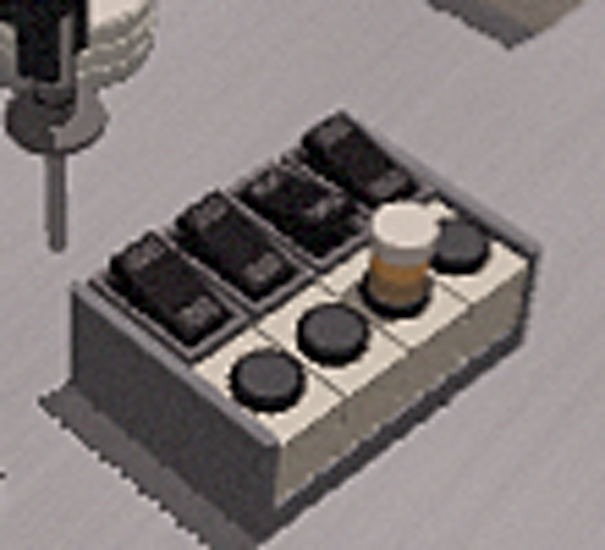

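The run rocker has flipped (slope -0.23 to +0.19 rad), and the other three are unchanged within noise. Returning above the stand.

```bash
python3 -m jog '[[[-10,17.2,0],0,0],[[-17.7,31,0],0,0],[[-18,31,0],0,0],[[-18,31,0],0,0],[[-16,29,0],0,0],[[-12,21,0],0,0],[[-6,11,0],0,0],[[0,0,0],0,0],[[0,0,0],0,0]]'
python3 tip.py 9 | sed -n '1p;/world 1[0-9]/p'
python3 - <<'E'
from m import *
W,im=cloud("scene","9")
cv2.imwrite("pics/d9.png",cv2.resize(im[170:280,120:220],None,fx=5.4,fy=5.4,interpolation=2))
s=get_state();p=s["eef_pos"]
print(proj("scene",[p[0],p[1],p[2]-64.4]),proj("scene",[496,-289,85]))
E
```

```text
time: 14.15
eef_pos: [496.5, -287.2, 187.3]
ee_rot: [[0.92, 0.393, -0.0], [0.393, -0.92, 0.001], [0.0, -0.001, -1.0]]
wrist_force: [0.3, -0.2, -0.7]
finger_gap: 0.171
14.25 [ 496.5 -287.1  187.4] 0.16951047530178093 [-0.5 -0.2 -0.1]
toolz -8 world 195 179 jaw -20.0 21.0 x -19.0 18.0
toolz -2 world 189 2 jaw 1.0 18.0 x -7.0 18.0
toolz 16 world 171 7 jaw 2.0 5.0 x -0.0 5.0
toolz 22 world 165 8 jaw -1.0 4.0 x -2.0 5.0
toolz 28 world 159 9 jaw -0.0 5.0 x -1.0 5.0
toolz 34 world 153 9 jaw 1.0 5.0 x -1.0 5.0
toolz 40 world 147 6 jaw 2.0 4.0 x -2.0 4.0
toolz 46 world 141 10 jaw -1.0 6.0 x -3.0 4.0
[166.19415985 232.53476092] [167.80081615 244.34689162]
```

View pics/d9.png

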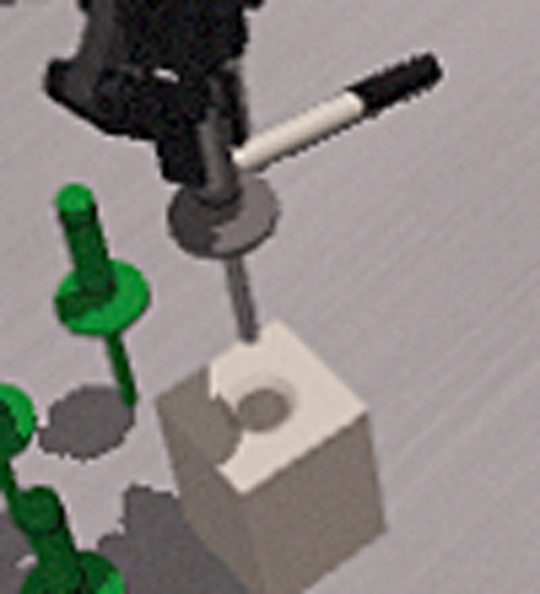

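The tip is at (166,233) and the hole centre at (168,244.6), which matches the projected (496,-289). After a small correction I'll lower the stylus.

```bash
python3 -m jog '[[[-1.2,1.5,10],0,0],[[0,0,15],0,0],[[0,0,10],0,0],[[0,0,5],0,0],[[0,0,5],0,0],[[0,0,5],0,0],[[0,0,0],0,0]]'
python3 tip.py 10 | sed -n '1p'
python3 - <<'E'
from m import *
W,im=cloud("scene","10")
cv2.imwrite("pics/d10.png",cv2.resize(im[170:280,120:220],None,fx=5.4,fy=5.4,interpolation=2))
E
```

```text
time: 14.95
eef_pos: [495.5, -290.2, 136.9]
ee_rot: [[0.92, 0.392, -0.001], [0.392, -0.92, 0.001], [-0.0, -0.001, -1.0]]
wrist_force: [-0.1, 0.2, -0.2]
finger_gap: 0.167
15.05 [ 496.  -290.6  137.7] 0.16643759492507335 [-0.6  0.3 -0.8]
```

View pics/d10.png

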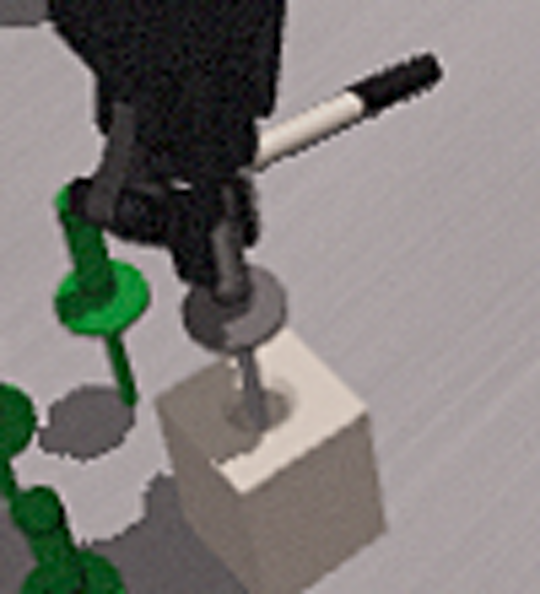

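The rod is inside the hole with no contact force. Lowering further.

```bash
python3 -m jog '[[[0,0,8],0,0],[[0,0,12],0,0],[[0,0,12],0,0],[[0,0,10],0,0],[[0,0,6],0,0],[[0,0,3],0,0],[[0,0,2],0,0],[[0,0,1],0,0],[[0,0,0],0,0]]'|grep -v rot
python3 -m jog '[[[0,0,1],0,0],[[0,0,1],0,0],[[0,0,1],0,0],[[0,0,0],0,0]]'|grep -v rot
```

```text
time: 15.95
eef_pos: [496.1, -290.7, 83.8]
wrist_force: [0.4, 0.4, -0.9]
finger_gap: 0.168
time: 16.35
eef_pos: [495.7, -290.4, 80.4]
wrist_force: [1.2, 0.2, -1.1]
finger_gap: 0.168
```

```bash
python3 -m jog '[[[0,0,0.5],0,0],[[0,0,0.5],0,0],[[0,0,0],0,0]]'|grep -v rot
python3 -m jog '[[[0,0,0.5],0,0],[[0,0,0.5],0,0],[[0,0,0],0,0]]'|grep -v rot
python3 -m jog '[[[0,0,0.5],0,0],[[0,0,0.5],0,0],[[0,0,0],0,0]]'|grep -v rot
```

```text
time: 16.65
eef_pos: [495.9, -290.5, 79.9]
wrist_force: [-1.6, 1.7, 2.7]
finger_gap: 0.174
time: 16.95
eef_pos: [495.9, -290.5, 79.9]
wrist_force: [-2.5, 2.6, 8.6]
finger_gap: 0.17
time: 17.25
eef_pos: [496.0, -290.5, 79.8]
wrist_force: [-4.5, 3.3, 13.2]
finger_gap: 0.169
```

The collar is seated: the TCP stops at 79.8 as force rises. I'll relax the push, open and retreat straight up.

```bash
python3 -m jog '[[[0,0,-1],0,0],[[0,0,-1],0,0],[[0,0,0],0,0.15],[[0,0,0],0,0.25],[[0,0,0],0,0.35],[[0,0,0],0,0.5],[[0,0,0],0,0.7],[[0,0,0],0,0.7],[[0,0,0],0,0.7],[[0,0,0],0,0.7]]'
python3 -m jog '[[[0,0,-8],0,0.7],[[0,0,-15],0,0.7],[[0,0,-20],0,0.7],[[0,0,-25],0,0.7],[[0,0,-25],0,0.7],[[0,0,-25],0,0.7],[[0,0,-20],0,0.7],[[0,0,0],0,0.7],[[0,0,0],0,0.7]]'
python3 tip.py 11 | sed -n '1p'
python3 - <<'E'
from m import *
W,im=cloud("scene","11")
cv2.imwrite("pics/d11.png",np.hstack([cv2.resize(im[180:280,110:210],None,fx=3.9,fy=3.9,interpolation=2),cv2.resize(im[140:240,230:330],None,fx=3.9,fy=3.9,interpolation=2)]))
X=W[215:255,150:185].reshape(-1,3)
for z in(88,100,115,130,145,152):
    k=abs(X[:,2]-z)<4;print(z,k.sum(),np.nanmedian(X[k],0).round(1))
W0,_=cloud("scene","0")
ex=np.array([.991,-.131]);ey=np.array([.131,.991]);ax=np.array([550,33.])
for i,y in enumerate((40,0,-40,-80)):
    X=W;D=X[...,:2]-ax;lx=D@ex;ly=D@ey-y
    k=(abs(ly)<9)&(abs(lx)<22)&(abs(X[...,2]-75)<14)
    f=np.polyfit(lx[k],X[...,2][k],1);print(y,round(float(np.arctan(f[0])),3))
E
```

```text
time: 18.25
eef_pos: [495.8, -290.5, 79.5]
ee_rot: [[0.92, 0.392, -0.0], [0.392, -0.92, -0.0], [-0.0, 0.0, -1.0]]
wrist_force: [-0.1, -0.3, -0.2]
finger_gap: 0.697
time: 19.15
eef_pos: [496.1, -290.6, 218.0]
ee_rot: [[0.92, 0.392, 0.001], [0.392, -0.92, -0.001], [0.001, 0.001, -1.0]]
wrist_force: [0.1, -0.1, -0.9]
finger_gap: 0.697
19.25 [ 495.1 -289.9  216.2] 0.6985553119013267 [-0.5  0.4 -0.2]
88 377 [ 500.1 -296.5   86.2]
100 17 [ 502.7 -295.6  100. ]
115 21 [ 502.  -294.8  115.7]
130 21 [ 503.1 -295.7  129.8]
145 36 [ 499.8 -294.7  146.5]
152 35 [ 497.9 -291.7  149.3]
40 -0.127
0 0.233
-40 -0.2
-80 -0.261
```

View pics/d11.png

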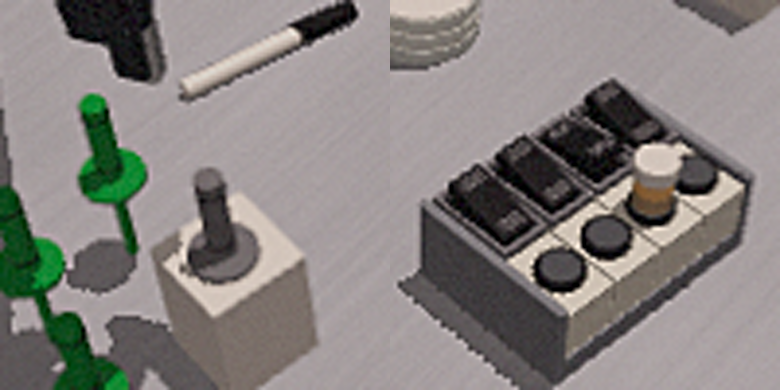

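The stylus is upright on its collar with its top at z≈150. The run rocker is over, the other three are raised, and the gripper is clear. Handing in.

```bash
python3 -c "
from rig import *
print(close_job())"
```

```text
the job is handed in; nothing more can be done
None
```

The vial channel's rocker is pressed over, and the stylus is back upright on its collar in its own stand and released. I handed the job in after about 19 s on the robot's clock, with the gripper open and clear above the stylus.

- **Pressing:** I pressed straight down with the stylus tip on the raised end until the tool stopped moving and the force rose to 13 N. The tip stopped at about the height expected for fully over. The fingers stayed well above the channel throughout.
- **Rockers, last depth check:** The run rocker's slope went from -0.23 to +0.23 rad. The true values should be ±0.28, so the measurement reads low, but it flipped by about the right amount. Two of the idle rockers were unchanged within noise.
- **One reading that disagreed:** The idle rocker on the +y side read -0.19, then -0.17, then -0.13 rad. I took this as measurement noise: it still looks raised in the picture and nothing came near it.
- **First grasp failed:** The fingers shut on top of the handle with about 8 N. The real fingertips turned out to be about 36 mm behind the reported tool point along the tool. I corrected for that and the second grasp held, with no visible disturbance to the stylus.
- **Stylus:** The handle top is at about z 150 mm, which matches seated on the collar. The green look-alikes and the scraper were not touched.

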